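Refit the strainer in the brush-washing tank

ROBOT

A 6-joint arm with a two-finger parallel gripper is mounted at the origin on the work surface. World frame = base frame: x ahead of the robot, y to its left, z up, the work surface at z = 0. Lengths are in m, angles in rad, forces in N, time in s.
With the tool pointing down it reaches from about 0.35 to 0.775 m from the base axis. Payload 5.5 kg.
Tool frame: the origin (TCP) lies on the front face of the gripper's body, between the roots of the fingers; the fingertips stand 73 mm ahead of it and the grasp point (between the pads) lies 54 mm ahead of it (bot.tcp_to_grasp is the z of the grasp point in the tool frame, in m); z points along the fingers, y is the line along which they close (so a half turn about z gives the same grasp; the last joint's range is limited). The gripper opens to 85 mm and grips with 20 to 120 N. Pads are 22 mm wide; open, the fingers measure 114 mm over their backs; the gripper's body (76 mm by 85 mm) begins 54 mm behind the grasp point. The pads swing forward as they close: fully open they stand 13 mm farther back than shut.
Start: joints at [-1.3, 0.313, 0.046, 1.304, 0, 1.431], TCP at [0.23, -0.527, 0.304] pointing down, gripper open.
Joint ranges: [-2.76, 2.76], [-0.86, 1.69], [-1.03, 1.26], [-2.2, 2.34], [-1.47, 1.5], [-3.14, 3.14]. Speed limits (rad/s): [2.57, 2.57, 3.14, 3.14, 3.14, 3.14].

INTERFACE

Orientations are given as a unit quaternion [x, y, z, w].
In Python, from cell import bot, eyes gives the robot as it stands.
- The arm moves only by the tool servo_tool, never from a script. Its argument "commands" is a list of rows, each an object with "travel": the shift along the tool's x, y, z in m, a list of three; "twist": the turn, a rotation vector about the tool's x, y, z in rad, a list of three; "fingers": the gripper command: -1 is fully open, 1 is shut, values between are in proportion. A call has exactly 5 rows; each row is the pose to reach, as a shift and turn from the pose commanded when the call began, along the tool's axes at that moment; what a row does not reach only later rows make up. A row lasts 1/12 s, in which the tool goes at most 41.7 mm and 7.16 degrees, less where a joint would pass 70% of its speed; a pose out of reach is approached as far as the arm can. A call with a gripper value outside its range is refused whole. The fingers move at their own pace and stop on an object; "force" is the grip in N (left out, the last holds). Time passes only in rows, so rows that repeat a pose let the fingers close, or fill a call up. It gives the time, the measured TCP pose, the force, the opening and the grip force at its end, in the units of the state.
- bot.observe(): the state, without advancing time (a new reading comes with each control period).
- eyes.camera(name): name is "scene" or "side" or "wrist"; returns the picture (384x512x3 uint8, red, green, blue); there is no depth.
- eyes.calibration(name): a dict with "intrinsics" (3x3 intrinsics, pixels), "origin" and "rotation" of the camera in the world. Camera axes: x right, y up, looking along -z (the intrinsics and any distortion apply to the point x, -y, -z); pixel columns grow to the right and rows downward; lengths in m; the calibration is good to about 2 mm. A picture is of the moment at which its call begins: read the wrist's pose just before it. calibration takes no time and is no camera call; for the wrist camera it gives the pose at the moment of the call.
- bot.sign_off(): hands the job in; it is judged then, once.
The state is a dict: "time": time; "qpos": joint angles; "joint_vel": joint speeds; "joint_efforts": joint torques, N m; "position": TCP position; "ee_rot": TCP orientation; "ft_force": force on the tool from outside, world axes, zero at the start; "ft_torque": the same for the moment, N m; "width": finger opening in m; "gripper_force": force on a finger pad.
Only numpy, scipy, OpenCV 4.12 (cv2) and the standard library are available. Lean on these libraries where they do the work, as an engineer would, in place of code of your own. Each camera call takes 0.05 s, during which the arm holds its last target. There are 200 camera calls.

TASK

Put the wire strainer back into the empty brush-washing tank: tip it so that one long edge goes in under the retaining lip on the tank's wall, then lower the other side under control, without letting it fall, until the strainer lies flat on its ledges. Let go of it, and leave the other things on the bench where they are.

Things in the scene. Friction and masses are not known exactly. Their poses are not given: they have to be found in the camera images.
- tank: Open steel tank, screwed to the bench, upright; drain cock low on its +x wall, carrying handles on the two y sides. Inside 126 mm (x) by 166 mm (y); walls 3 mm, rolled rim 3 mm thicker outside, its top 92 mm above the bench. Origin: centre of the underside, z up; x points from the lip wall to the drain-cock wall. The lip wall (-x) is the long wall on the robot's side, turned up to 0.35 rad either way.
- tank_ledge (a point): Centre of the tank at the level of its ledges' tops, 35 mm above the bench: the strainer's origin when home, x axes parallel, with 3 mm of play to each wall. The ledges, 10 mm wide, run along both y walls and the -x wall. Axes as the tank's.
- lip_edge (a point): Middle of the free edge, underside, of the retaining lip: a level strip 3 mm thick standing 15 mm out from the -x wall into the tank, over its whole y width. Underside 46 mm above the bench, 11 mm above the ledges. The point is 48 mm from the tank's centre towards -x; 111 mm remain open from here to the opposite wall. Axes as the tank's.
- strainer: Loose steel grid, 120 mm (x) by 160 mm (y): rim frame 5 mm thick, 10 mm wide, filled with wires, a lifting handle in the middle. 0.25 to 0.5 kg, balanced about the handle. Origin: centre of the underside, z up on the handle's side. Same either way round (half a turn); either long (160 mm) edge may go under the lip. Starts flat on the bench.
- grip (a point): Centre of the strainer's wooden grip, 82 mm above its origin: a flat-sided bar along the strainer's y, 16 mm thick (x), 78 mm long (y), 24 mm tall (70 to 94 mm above the underside), on two 6 mm rods at y = +-30 mm. Axes as the strainer's.
- brush_pot: Bystander: loose aluminium pot of brushes, 88 mm across, 100 mm tall, brushes to about 0.24 m. Origin: centre of the underside.
- jar: Bystander: loose closed glass jar, 64 mm across, 75 mm tall. Origin: centre of the underside.
- paint_tin: Bystander: loose closed tin, 78 mm across, 89 mm tall. Origin: centre of the underside.
Things that resemble listed ones, but are neither listed nor needed, are in the scene too. What is shaped like the strainer but green is not meant.

How it is judged:
By the outcome, as a careful person would: the job done as asked, in the order asked, and still so for the second after the job is handed in, with the robot touching nothing.
It also fails if it takes over 51 s, if anything falls off the work surface, if the arm or the gripper's body presses on something with over 40 N, if the wrist force passes 120 N, or if a joint passes its speed limit or range.

## Working session

There is one attempt and no reset: what is moved stays moved. The work goes in short steps, Python scripts to look and compute and a tool call to move; the robot and the scene stay as the last step left them, time stands still between calls to the robot, and variables do not carry over. Pictures are saved under pics/ and viewed, at most 10 in all, crops included, and the job is handed in when it is done.

Besides the shell and the picture viewer there is one more tool, called after "Call:" in YAML: its name, and indented under it one key for each argument. servo_tool: Moves the arm, as the interface text tells. Its arguments: {"type":"object","properties":{"commands":{"type":"array","items":{"type":"object","properties":{"travel":{"type":"array","items":{"type":"number"}},"twist":{"type":"array","items":{"type":"number"}},"fingers":{"type":"number"}}}},"force":{"type":"number"}},"required":["commands"]}

```bash
ls; mkdir -p pics
python3 - <<'E'
from cell import bot,eyes
import cv2,numpy as np
s=bot.observe();print({k:np.round(v,3) for k,v in s.items()})
for n in("scene","side"):
    cv2.imwrite(f"pics/{n}0.png",cv2.resize(eyes.camera(n)[:,:,::-1],(800,600)))
    print({k:np.round(v,3).tolist() if not isinstance(v,str) else v for k,v in eyes.calibration(n).items()})
E
```

```text
pics
{'time': np.float64(0.0), 'qpos': array([-1.3  ,  0.314,  0.045,  1.304, -0.   ,  1.431]), 'joint_vel': array([-0.001,  0.001, -0.   ,  0.002,  0.   , -0.002]), 'joint_efforts': array([-0.0000e+00, -4.8062e+01,  2.9854e+01,  1.9000e-02, -0.0000e+00,
       -0.0000e+00]), 'position': array([ 0.23 , -0.527,  0.303]), 'ee_rot': array([ 0.979,  0.204, -0.   , -0.001]), 'ft_force': array([0.616, 0.087, 0.442]), 'ft_torque': array([-0.028,  0.02 , -0.023]), 'gripper_force': np.float64(0.0), 'width': np.float64(0.085)}
{'intrinsics': [[388.08, 0.0, 255.139], [0.0, 388.08, 193.024], [0.0, 0.0, 1.0]], 'origin': [1.322, 0.165, 0.955], 'rotation': [0.227, 0.287, 0.733, 0.573]}
{'intrinsics': [[477.86, 0.0, 260.807], [0.0, 477.86, 193.03], [0.0, 0.0, 1.0]], 'origin': [-0.264, 0.82, 1.28], 'rotation': [-0.143, 0.352, 0.861, -0.339]}
```

View pics/scene0.png

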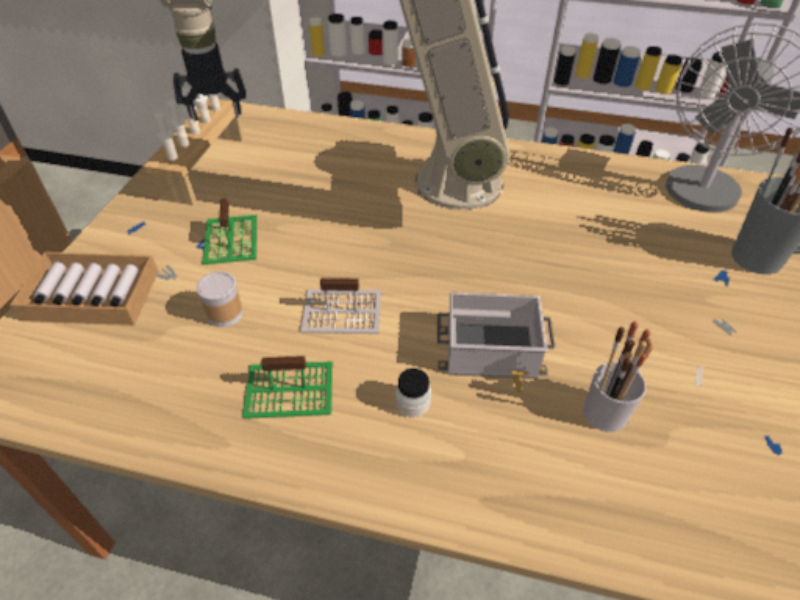

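View pics/side0.png

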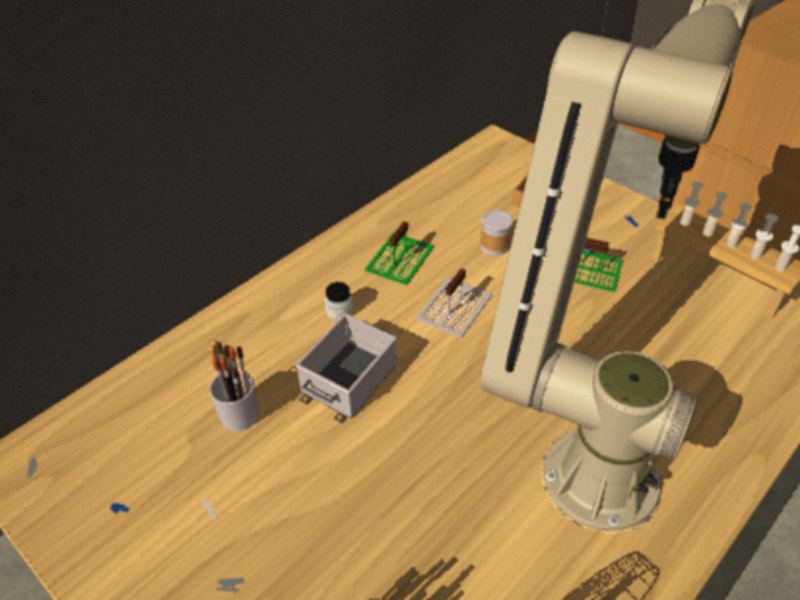

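The scene view (800x600) shows three grids: green at (230,238), green at (288,390) and grey at (341,312). The grey one is the strainer, because green is ruled out. The tank is at (495,335), the jar at (413,392), the pot at (614,395) and the tin at (220,300). I'll enlarge the strainer and tank to confirm and to pick corners.

```bash
cat > h.py <<'E'
import numpy as np,cv2
from cell import bot,eyes
from scipy.spatial.transform import Rotation as R
from scipy.optimize import least_squares
def cal(n):
    c=eyes.calibration(n);r=np.array(c["rotation"],float)
    return np.array(c["intrinsics"]),np.array(c["origin"]),(R.from_quat(r) if r.shape==(4,) else R.from_matrix(r)),c
def proj(c,P):
    K,o,r,_=c;p=r.inv().apply(np.atleast_2d(P)-o)*[1,-1,-1]
    q=p@K.T;return q[:,:2]/q[:,2:]
def ray(c,uv,z):
    K,o,r,_=c;d=r.apply(np.linalg.inv(K)@[*uv,1]*[1,-1,-1]);return o+d*(z-o[2])/d[2]
def place(p,local):   # p=x,y,yaw
    return R.from_euler('z',p[2]).apply(local)+[p[0],p[1],0]
def fit(obs,p0):      # obs: list of (cal, local pts, pixels)
    f=lambda p:np.concatenate([(proj(c,place(p,L))-uv).ravel() for c,L,uv in obs])
    s=least_squares(f,p0);return s.x,np.round(s.fun.reshape(-1,2),1)
E
python3 - <<'E'
from h import *
print(cal("scene")[3].keys())
im=eyes.camera("scene")[:,:,::-1]
cv2.imwrite("pics/c1.png",cv2.resize(im[170:250,185:360],None,fx=4.5,fy=4.5,interpolation=cv2.INTER_CUBIC))
im=eyes.camera("side")[:,:,::-1]
cv2.imwrite("pics/c2.png",cv2.resize(im[165:270,180:325],None,fx=5.5,fy=5.5,interpolation=cv2.INTER_CUBIC))
E
```

```text
dict_keys(['intrinsics', 'origin', 'rotation'])
```

View pics/c1.png

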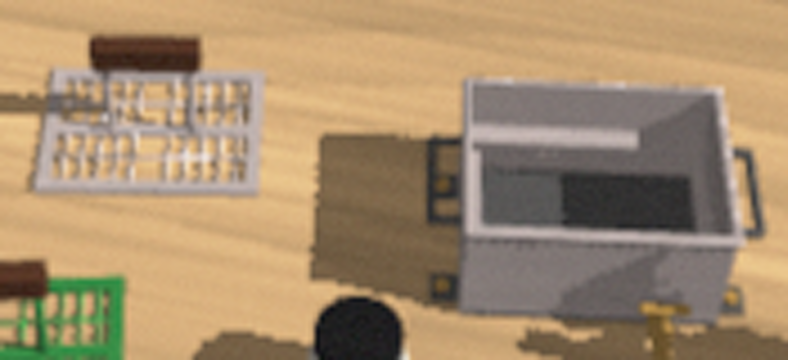

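View pics/c2.png

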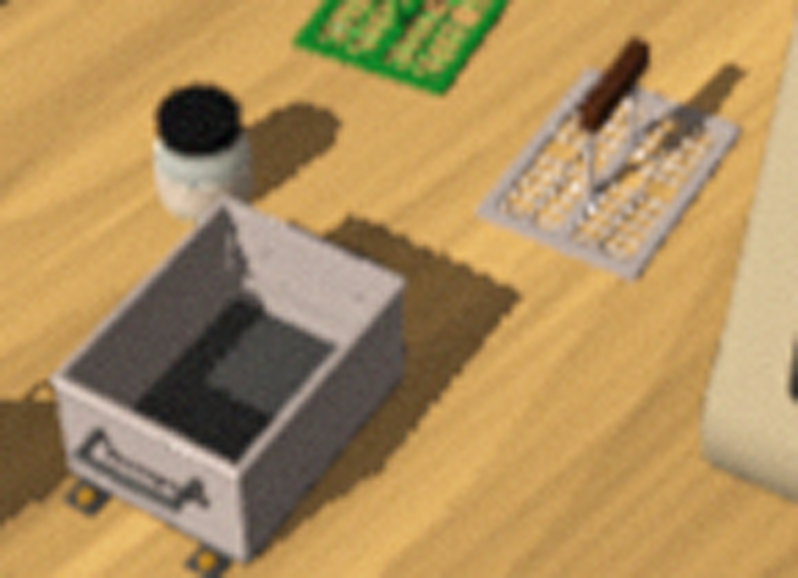

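The crop confirms it: the grey grid with the brown grip at c1 (145,55) is the strainer, and the tank rim spans (463,78) to (743,243) with the lip on the far (robot) side. Next I'll fit poses to the corners from both cameras.

Run:
```python
from h import *
cs,cd=cal("scene"),cal("side")
a=lambda L:(np.array(L)+.5)/4.5-.5+[185,170]
b=lambda L:(np.array(L)+.5)/5.5-.5+[180,165]
# order: (-x,-y),(-x,+y),(+x,+y),(+x,-y)
sg=np.array([[-1,-1],[-1,1],[1,1],[1,-1]])
def C(x,y,z): return np.c_[sg*[x,y],np.full(4,z)]
S=C(.06,.08,.005);T=C(.069,.089,.092)
s1=a([(54,70),(264,70),(259,195),(35,192)]);s2=b([(740,130),(637,280),(478,212),(588,68)])
t1=a([(463,78),(722,88),(743,243),(459,237)]);t2=b([(405,280),(243,467),(55,378),(225,197)])
for nm,L,u,v in(("strainer",S,s1,s2),("tank",T,t1,t2)):
    for o in([(cs,L,u)],[(cd,L,v)],[(cs,L,u),(cd,L,v)]):
        p,r=fit(o,[.55,0,0]);print(nm,np.round(p,4),np.abs(r).max(),r.tolist() if len(o)==2 else '')
g1=a([(145,54)])[0];print("grip centre @z.082",ray(cs,g1,.082),ray(cd,b([(614,85)])[0],.082))
for nm,uv in(("pot",(614,425)),("jar",(413,408)),("tin",(222,318))): print(nm,ray(cs,(np.array(uv)*.64),0))
w=cal("wrist");print(w[1],w[2].as_matrix().round(3),w[0])
```

```text
strainer [ 0.5162 -0.1554  0.2342] 0.4 
strainer [ 0.5133 -0.1602  0.2317] 0.4 
strainer [ 0.5141 -0.1575  0.2335] 0.9 [[-0.5, -0.5], [-0.3, -0.1], [-0.3, -0.9], [-0.5, -0.7], [-0.2, -0.0], [-0.7, 0.1], [-0.9, 0.5], [-0.7, 0.5]]
tank [0.5433 0.1636 0.1905] 0.8 
tank [0.541  0.1592 0.2023] 1.4 
tank [0.5417 0.1618 0.1963] 1.8 [[-1.3, -0.5], [-0.8, -0.7], [-0.1, 0.1], [0.0, -1.0], [0.3, -0.3], [-0.9, 1.8], [-1.7, 0.2], [-0.6, -0.8]]
grip centre @z.082 [ 0.51442401 -0.15667369  0.082     ] [ 0.51613521 -0.16166739  0.082     ]
pot [0.66007663 0.40590729 0.        ]
jar [7.13053349e-01 4.46532989e-02 1.11022302e-16]
tin [ 0.59423321 -0.39334592  0.        ]
[ 0.29671046 -0.49864457  0.37285573] [[ 0.399  0.879  0.26 ]
 [-0.917  0.383  0.113]
 [-0.    -0.283  0.959]] [[334.92586506   0.         255.32974818]
 [  0.         334.92586506 191.6326713 ]
 [  0.           0.           1.        ]]
```

The fits agree to a few mm: strainer about (0.515, -0.157) yaw 0.234, tank about (0.542, 0.162) yaw 0.196. Both are within reach and the sizes match. I'll go over the strainer for a close wrist view.

Call:
servo_tool:
  commands:
    - {"travel": [0.027, -0.015, 0], "twist": [0, 0, -0.093], "fingers": -1}
    - {"travel": [0.0545, -0.03, 0], "twist": [0, 0, -0.186], "fingers": -1}
    - {"travel": [0.082, -0.045, 0], "twist": [0, 0, -0.279], "fingers": -1}
    - {"travel": [0.109, -0.06, 0], "twist": [0, 0, -0.372], "fingers": -1}
    - {"travel": [0.136, -0.075, 0], "twist": [0, 0, -0.465], "fingers": -1}

```text
time: 0.62
position: [0.3249, -0.4029, 0.3037]
ee_rot: [0.905, 0.426, 0.0, -0.0]
ft_force: [1.0, 0.1, 0.4]
width: 0.0856
gripper_force: 0.0
```

Call:
servo_tool:
  commands:
    - {"travel": [0.031, -0.001, 0], "twist": [0, 0, -0.093], "fingers": -1}
    - {"travel": [0.062, -0.002, 0], "twist": [0, 0, -0.186], "fingers": -1}
    - {"travel": [0.093, -0.003, 0], "twist": [0, 0, -0.279], "fingers": -1}
    - {"travel": [0.124, -0.005, 0], "twist": [0, 0, -0.372], "fingers": -1}
    - {"travel": [0.155, -0.006, 0], "twist": [0, 0, -0.465], "fingers": -1}

```text
time: 1.03
position: [0.4195, -0.2798, 0.3039]
ee_rot: [0.782, 0.623, -0.0, -0.0]
ft_force: [0.8, 0.4, -0.6]
width: 0.0857
gripper_force: 0.0
```

Call:
servo_tool:
  commands:
    - {"travel": [0.028, 0.013, 0], "twist": [0, 0, -0.093], "fingers": -1}
    - {"travel": [0.056, 0.026, 0], "twist": [0, 0, -0.186], "fingers": -1}
    - {"travel": [0.085, 0.039, 0], "twist": [0, 0, -0.279], "fingers": -1}
    - {"travel": [0.113, 0.052, 0], "twist": [0, 0, -0.372], "fingers": -1}
    - {"travel": [0.141, 0.0645, 0], "twist": [0, 0, -0.465], "fingers": -1}

```text
time: 1.45
position: [0.5147, -0.1572, 0.3038]
ee_rot: [0.617, 0.787, -0.0, -0.0]
ft_force: [0.0, -1.3, 0.6]
width: 0.0854
gripper_force: 0.0
```

```bash
cat >> h.py <<'E'
import pickle
def snap(n,name):
    c=cal(n);im=eyes.camera(n)[:,:,::-1];pickle.dump((c,im),open(f"pics/{name}.pkl","wb"))
    cv2.imwrite(f"pics/{name}.png",cv2.resize(im,(800,600),interpolation=cv2.INTER_CUBIC))
E
python3 -c "
from h import *
snap('wrist','w1');print(bot.observe()['qpos'].round(2))
c=cal('wrist')
S=np.c_[np.array([[-1,-1],[-1,1],[1,1],[1,-1]])*[.06,.08],np.full(4,.005)]
print(proj(c,place([.515,-.157,.234],S))*1.5625)"
```

```text
[-0.44  0.24 -0.05  1.28  0.    0.88]
[[312.02666176 356.37933077]
 [304.22909106 135.0383353 ]
 [482.77420913 137.68686424]
 [470.28043118 358.26731225]]
```

View pics/w1.png

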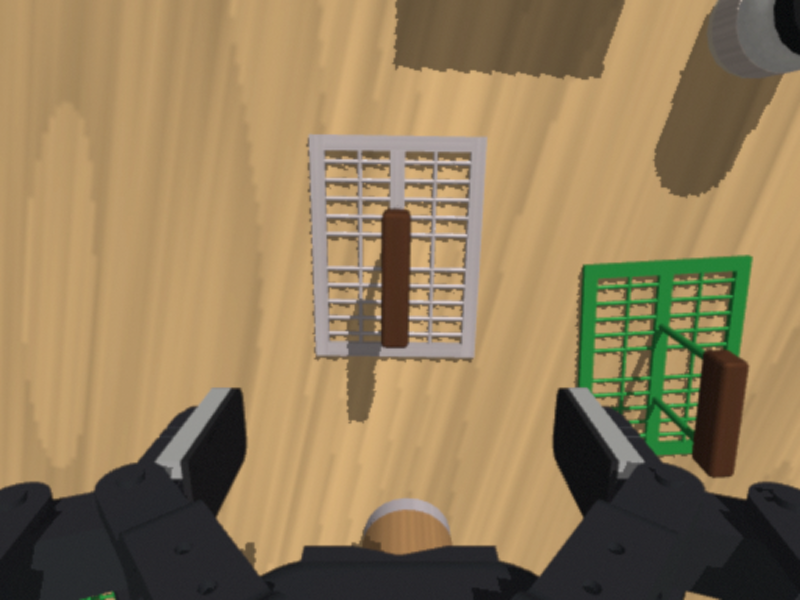

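Call:
servo_tool:
  commands:
    - {"travel": [0.03, 0.01, 0], "twist": [0, 0, 0.008], "fingers": -1}
    - {"travel": [0.061, 0.02, 0], "twist": [0, 0, 0.016], "fingers": -1}
    - {"travel": [0.091, 0.03, 0], "twist": [0, 0, 0.024], "fingers": -1}
    - {"travel": [0.121, 0.04, 0], "twist": [0, 0, 0.032], "fingers": -1}
    - {"travel": [0.152, 0.0505, 0], "twist": [0, 0, 0.037], "fingers": -1}

```text
time: 1.92
position: [0.5274, 0.0021, 0.3037]
ee_rot: [0.634, 0.773, -0.0, -0.0]
ft_force: [1.0, 0.1, -0.4]
width: 0.0855
gripper_force: 0.0
```

Call:
servo_tool:
  commands:
    - {"travel": [0.03, 0.01, 0], "twist": [0, 0, 0], "fingers": -1}
    - {"travel": [0.061, 0.02, 0], "twist": [0, 0, 0], "fingers": -1}
    - {"travel": [0.101, 0.03, 0], "twist": [0, 0, 0], "fingers": -1}
    - {"travel": [0.132, 0.04, 0], "twist": [0, 0, 0], "fingers": -1}
    - {"travel": [0.15, 0.045, 0], "twist": [0, 0, 0], "fingers": -1}

```text
time: 2.33
position: [0.5421, 0.1599, 0.3037]
ee_rot: [0.633, 0.774, 0.0, -0.0]
ft_force: [0.8, -0.8, 1.0]
width: 0.0849
gripper_force: 0.0
```

```bash
python3 -c "
from h import *
eyes.camera('wrist');eyes.camera('wrist')
snap('wrist','w2')
c=cal('wrist')
S=np.c_[np.array([[-1,-1],[-1,1],[1,1],[1,-1]])*[.069,.089],np.full(4,.092)]
print(proj(c,place([.542,.162,.196],S))*1.5625)"
```

```text
[[282.98213361 416.18367467]
 [262.35487743  99.3453498 ]
 [536.6451078  100.71348127]
 [513.05714307 417.20113574]]
```

View pics/w2.png

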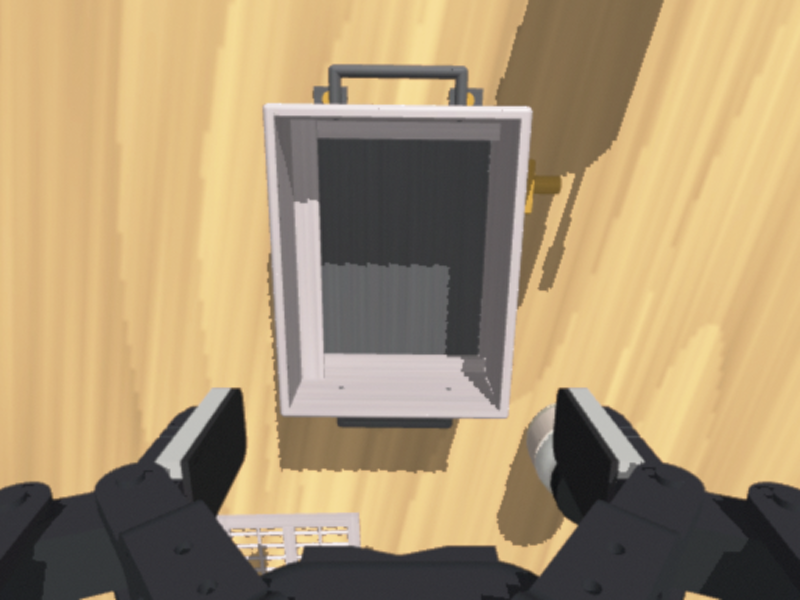

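w1 shows the strainer corners at (315,357), (309,136), (486,138), (474,359), with the grip from (384,209) to (410,348). w2 shows the tank rim corners at (283,416), (264,104), (531,107), (508,417), with the lip on the left (-x) side, as expected.

Run:
```python
from h import *
sg=np.array([[-1,-1],[-1,1],[1,1],[1,-1]])
C=lambda x,y,z:np.c_[sg*[x,y],np.full(4,z)]
a=lambda L:(np.array(L)+.5)*.64-.5
c1=pickle.load(open("pics/w1.pkl","rb"))[0];c2=pickle.load(open("pics/w2.pkl","rb"))[0]
print(fit([(c1,C(.06,.08,.005),a([(315,357),(309,136),(486,138),(474,359)]))],[.5,-.1,.2]))
print(fit([(c1,C(.008,.039,.094),a([(383,347),(383,209),(410,209),(409,347)]))],[.5,-.1,.2]))
print(fit([(c2,C(.069,.089,.092),a([(283,416),(264,104),(531,107),(508,417)]))],[.5,.1,.2]))
s=bot.observe();print(s["position"],R.from_quat(s["ee_rot"]).as_matrix().round(4))
```

```text
(array([ 0.51425692, -0.16109289,  0.22582107]), array([[ 0.4, -0.1],
       [-0.6, -0.1],
       [ 0.4,  0.3],
       [-0.2, -0.1]]))
(array([ 0.51410541, -0.15768016,  0.23486587]), array([[-0.6, -0.2],
       [-1. ,  0.1],
       [ 1. ,  0.2],
       [ 0.6, -0.1]]))
(array([0.54102474, 0.16185512, 0.19400187]), array([[-1.6,  1.7],
       [-2.1, -0.9],
       [ 2.2, -1.3],
       [ 1.5,  2.1]]))
[0.54201301 0.15809541 0.30348912] [[-1.993e-01  9.799e-01 -6.000e-04]
 [ 9.799e-01  1.993e-01 -4.000e-04]
 [-3.000e-04 -7.000e-04 -1.000e+00]]
```

Call:
servo_tool:
  commands:
    - {"travel": [-0.02, -0.006, 0], "twist": [0, 0, -0.006], "fingers": -1}
    - {"travel": [-0.055, -0.016, 0], "twist": [0, 0, -0.012], "fingers": -1}
    - {"travel": [-0.09, -0.0265, 0], "twist": [0, 0, -0.018], "fingers": -1}
    - {"travel": [-0.125, -0.037, 0], "twist": [0, 0, -0.024], "fingers": -1}
    - {"travel": [-0.16, -0.047, 0], "twist": [0, 0, -0.03], "fingers": -1}

```text
time: 2.9
position: [0.5267, -0.012, 0.3039]
ee_rot: [0.622, 0.783, -0.0, 0.0]
ft_force: [1.0, -0.5, -0.1]
width: 0.0855
gripper_force: 0.0
```

Call:
servo_tool:
  commands:
    - {"travel": [-0.035, -0.009, 0.005], "twist": [0, 0, 0], "fingers": -1}
    - {"travel": [-0.07, -0.018, 0.012], "twist": [0, 0, 0], "fingers": -1}
    - {"travel": [-0.105, -0.027, 0.024], "twist": [0, 0, 0], "fingers": -1}
    - {"travel": [-0.135, -0.035, 0.04], "twist": [0, 0, 0], "fingers": -1}
    - {"travel": [-0.147, -0.039, 0.06], "twist": [0, 0, 0], "fingers": -1}

```text
time: 3.32
position: [0.5226, -0.1668, 0.2443]
ee_rot: [0.624, 0.781, -0.0, 0.002]
ft_force: [-0.1, -0.1, 0.5]
width: 0.0858
gripper_force: 0.0
```

```bash
cat >> h.py <<'E'
def delta(tgt,yaw,tilt=0):   # TCP target, tool y at world angle yaw, tilt about tool x by -tilt
    s=bot.observe();r0=R.from_quat(s["ee_rot"])
    c,n=np.cos(yaw),np.sin(yaw)
    r1=R.from_matrix(np.array([[-n,c,0],[c,n,0],[0,0,-1]]))*R.from_rotvec([-tilt,0,0])
    print("t",round(float(s["time"]),2),"pos",s["position"].round(4),"travel",r0.inv().apply(np.array(tgt)-s["position"]).round(4),"twist",(r0.inv()*r1).as_rotvec().round(4),"ft",s["ft_force"].round(1),"w",round(float(s["width"]),4))
E
python3 -c "
from h import *
eyes.camera('scene');eyes.camera('scene')
delta([.5142,-.1595,.136],.231)"
```

```text
t 3.42 pos [ 0.5203 -0.1644  0.2407] travel [ 0.0058 -0.0044  0.1047] twist [-0.0048 -0.0029 -0.0093] ft [0.3 0.3 0.2] w 0.0853
```

Call:
servo_tool:
  commands:
    - {"travel": [0.005, -0.004, 0.02], "twist": [0, 0, -0.009], "fingers": -1}
    - {"travel": [0.005, -0.004, 0.04], "twist": [0, 0, -0.009], "fingers": -1}
    - {"travel": [0.005, -0.004, 0.06], "twist": [0, 0, -0.009], "fingers": -1}
    - {"travel": [0.005, -0.004, 0.06], "twist": [0, 0, -0.009], "fingers": -1}
    - {"travel": [0.005, -0.004, 0.06], "twist": [0, 0, -0.009], "fingers": -1}

```text
time: 3.83
position: [0.5171, -0.1569, 0.184]
ee_rot: [0.619, 0.786, -0.0, -0.001]
ft_force: [0.3, 0.4, -0.1]
width: 0.0853
gripper_force: 0.0
```

```bash
python3 -c "
from h import *
delta([.5142,-.1595,.136],.231)"
```

```text
t 3.83 pos [ 0.5171 -0.1569  0.184 ] travel [-0.0019 -0.0034  0.048 ] twist [-0.0015 -0.0012  0.0059] ft [ 0.3  0.4 -0.1] w 0.0853
```

Call:
servo_tool:
  commands:
    - {"travel": [-0.002, -0.0034, 0.016], "twist": [0, 0, 0.006], "fingers": -1}
    - {"travel": [-0.002, -0.0034, 0.032], "twist": [0, 0, 0.006], "fingers": -1}
    - {"travel": [-0.002, -0.0034, 0.048], "twist": [0, 0, 0.006], "fingers": -1}
    - {"travel": [-0.002, -0.0034, 0.048], "twist": [0, 0, 0.006], "fingers": -0.3}
    - {"travel": [-0.002, -0.0034, 0.048], "twist": [0, 0, 0.006], "fingers": 0.2}
  force: 60

```text
time: 4.25
position: [0.5153, -0.16, 0.137]
ee_rot: [0.621, 0.784, -0.0, 0.0]
ft_force: [0.9, 0.8, -0.3]
width: 0.0638
gripper_force: 0.0
```

Call:
servo_tool:
  commands:
    - {"travel": [0, 0, 0], "twist": [0, 0, 0], "fingers": 0.5}
    - {"travel": [0, 0, 0], "twist": [0, 0, 0], "fingers": 1}
    - {"travel": [0, 0, 0], "twist": [0, 0, 0], "fingers": 1}
    - {"travel": [0, 0, 0], "twist": [0, 0, 0], "fingers": 1}
    - {"travel": [0, 0, 0], "twist": [0, 0, 0], "fingers": 1}

```text
time: 4.67
position: [0.5156, -0.1604, 0.1371]
ee_rot: [0.621, 0.784, 0.0, 0.001]
ft_force: [-1.1, -0.0, 5.8]
width: 0.0149
gripper_force: 59.9
```

```bash
python3 -c "
from h import *
delta([.5142,-.1595,.136],.231);s=bot.observe();print(s['gripper_force'],s['ft_torque'])"
```

```text
t 4.67 pos [ 0.5156 -0.1604  0.1371] travel [ 0.0012 -0.0012  0.0011] twist [0.0013 0.0015 0.    ] ft [-1.1 -0.   5.8] w 0.0149
59.887847900390625 [0.01960745 0.34265273 0.00742419]
```

Call:
servo_tool:
  commands:
    - {"travel": [0, 0, -0.01], "twist": [0, 0, 0], "fingers": 1}
    - {"travel": [0, 0, -0.04], "twist": [0, 0, 0], "fingers": 1}
    - {"travel": [0, 0, -0.08], "twist": [0, 0, 0], "fingers": 1}
    - {"travel": [0, 0, -0.12], "twist": [0, 0, 0], "fingers": 1}
    - {"travel": [0, 0, -0.15], "twist": [0, 0, 0], "fingers": 1}

```text
time: 5.08
position: [0.515, -0.1599, 0.2891]
ee_rot: [0.621, 0.784, 0.0, 0.001]
ft_force: [1.0, 0.2, -3.0]
width: 0.0151
gripper_force: 59.3
```

Call:
servo_tool:
  commands:
    - {"travel": [0.01, 0.003, -0.01], "twist": [0, 0, 0.007], "fingers": 1}
    - {"travel": [0.035, 0.011, -0.014], "twist": [0, 0, 0.014], "fingers": 1}
    - {"travel": [0.065, 0.021, -0.014], "twist": [0, 0, 0.021], "fingers": 1}
    - {"travel": [0.095, 0.03, -0.014], "twist": [0, 0, 0.028], "fingers": 1}
    - {"travel": [0.125, 0.04, -0.014], "twist": [0, 0, 0.036], "fingers": 1}

```text
time: 5.5
position: [0.5247, -0.028, 0.3002]
ee_rot: [0.635, 0.772, -0.0, -0.0]
ft_force: [0.1, 0.5, -4.0]
width: 0.0149
gripper_force: 59.2
```

Call:
servo_tool:
  commands:
    - {"travel": [0.035, 0.01, 0], "twist": [0, 0, 0], "fingers": 1}
    - {"travel": [0.07, 0.02, 0], "twist": [0, 0, 0], "fingers": 1}
    - {"travel": [0.105, 0.03, 0], "twist": [0, 0, 0], "fingers": 1}
    - {"travel": [0.14, 0.04, 0], "twist": [0, 0, 0], "fingers": 1}
    - {"travel": [0.17, 0.05, 0], "twist": [0, 0, 0], "fingers": 1}

```text
time: 5.92
position: [0.5406, 0.1496, 0.3]
ee_rot: [0.635, 0.773, -0.0, -0.001]
ft_force: [0.8, -0.6, -4.0]
width: 0.0152
gripper_force: 59.2
```

Call:
servo_tool:
  commands:
    - {"travel": [0.01, 0.003, 0], "twist": [0, 0, 0], "fingers": 1}
    - {"travel": [0.013, 0.004, 0], "twist": [0, 0, 0], "fingers": 1}
    - {"travel": [0.013, 0.004, 0], "twist": [0, 0, 0], "fingers": 1}
    - {"travel": [0.013, 0.004, 0], "twist": [0, 0, 0], "fingers": 1}
    - {"travel": [0.013, 0.004, 0], "twist": [0, 0, 0], "fingers": 1}

```text
time: 6.33
position: [0.5428, 0.1593, 0.2998]
ee_rot: [0.636, 0.772, -0.0, -0.0]
ft_force: [-0.4, -0.5, -4.0]
width: 0.015
gripper_force: 59.3
```

```bash
python3 -c "
from h import *
delta([.5413,.162,.301],.195)
snap('wrist','w3');delta([.5413,.162,.301],.195)
snap('scene','s3');snap('side','d3')"
```

```text
t 6.33 pos [0.5428 0.1593 0.2998] travel [ 0.0029 -0.0009 -0.0012] twist [-0.0007  0.0005 -0.0018] ft [-0.4 -0.5 -4. ] w 0.015
t 6.38 pos [0.5429 0.1593 0.2999] travel [ 0.003  -0.001  -0.0011] twist [-0.0004  0.0004 -0.0021] ft [-0.1  0.5 -3.5] w 0.0155
```

View pics/w3.png

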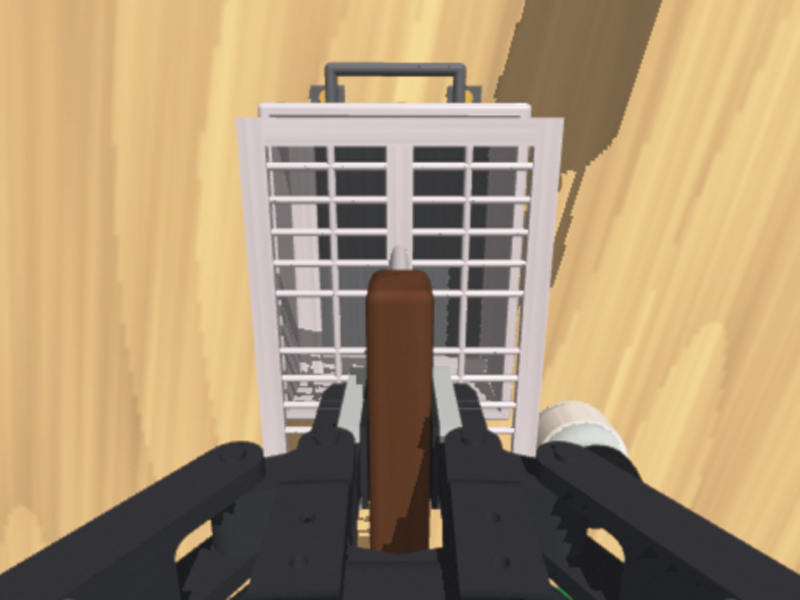

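w3 shows the held strainer level: its +y corners are at (238,118) and (563,118), its sides run down to (264,455) and (538,455), and the tank's +y rim corners are behind at (259,104) and (530,104). I'll fit both in this one picture.

Run:
```python
from h import *
a=lambda L:(np.array(L)+.5)*.64-.5
c=pickle.load(open("pics/w3.pkl","rb"))[0]
px=lambda u,z:ray(c,a([u])[0],z)[:2]
zt=.2999-.137+.005
u=[px(p,zt) for p in((238,118),(563,118),(264,455),(538,455))]
print("width",np.linalg.norm(u[1]-u[0]),np.linalg.norm(u[3]-u[2]))
t=[px(p,.092) for p in((259,104),(530,104))];print("tank width",np.linalg.norm(t[1]-t[0]))
yw=lambda d:np.arctan2(d[1],d[0])
ys,yt=yw(u[1]-u[0]),yw(t[1]-t[0])
f=lambda m,y,h:m-h*np.array([-np.sin(y),np.cos(y)])
print("strainer",f((u[0]+u[1])/2,.195,.08),ys,yw((u[3]+u[2])/2-(u[0]+u[1])/2)+np.pi/2,"tank",f((t[0]+t[1])/2,.195,.089),yt)
```

```text
width 0.11827544936892062 0.12061179985884529
tank width 0.134822850604256
strainer [0.54415474 0.16036108] 0.1932416351753106 0.19551252496055382 tank [0.54117878 0.16085686] 0.1932336640241655
```

```bash
cat >> h.py <<'E'
TX,TY,TYAW,YOFF=.5412,.1617,.1945,-.001
def tcp(xl,zl,th,yo=YOFF):   # low-edge underside corner in tank x / height (mm), tilt
    s,c=np.sin(th),np.cos(th);ox=xl/1e3+.06*c-.137*s;z=zl/1e3+.06*s+.137*c
    return np.array([TX,TY,0])+R.from_euler('z',TYAW).apply([ox,yo,z])
def rows(wps):
    s=bot.observe();r0=R.from_quat(s["ee_rot"]);c,n=np.cos(TYAW),np.sin(TYAW)
    B=R.from_matrix(np.array([[-n,c,0],[c,n,0],[0,0,-1]]))
    print("t",round(float(s["time"]),2),"pos",s["position"].round(4),"ft",s["ft_force"].round(1),"w",round(float(s["width"]),4))
    d=B.inv()*r0;th=-d.as_rotvec()[0];l=R.from_euler('z',-TYAW).apply(s["position"]-[TX,TY,0]);ss,cc=np.sin(th),np.cos(th)
    print("now xl,zl,th,y",round((l[0]-.06*cc+.137*ss)*1e3,1),round((l[2]-.06*ss-.137*cc)*1e3,1),round(th,3),round(l[1],4),"rot err",d.as_rotvec().round(3))
    for w in wps:
        print(w,(r0.inv().apply(tcp(*w)-s["position"])).round(4).tolist(),(r0.inv()*B*R.from_rotvec([-w[2],0,0])).as_rotvec().round(3).tolist())
E
python3 -c "
from h import *
rows([(-55,150,.11),(-50,140,.22),(-46,130,.33),(-42,120,.44),(-40,110,.56)])"
```

```text
t 6.48 pos [0.543  0.1595 0.3   ] ft [-0.1 -0.4 -2.9] w 0.0153
now xl,zl,th,y -58.7 163.0 -0.0 -0.0025 rot err [ 0.    -0.     0.002]
(-55, 150, 0.11) [0.0015, -0.0117, 0.0072] [-0.11, 0.0, -0.002]
(-50, 140, 0.22) [0.0015, -0.0226, 0.0132] [-0.22, 0.0, -0.001]
(-46, 130, 0.33) [0.0015, -0.0349, 0.0209] [-0.33, 0.0, -0.001]
(-42, 120, 0.44) [0.0015, -0.0474, 0.0305] [-0.44, 0.001, -0.001]
(-40, 110, 0.56) [0.0014, -0.0632, 0.042] [-0.56, 0.001, -0.001]
```

Call:
servo_tool:
  commands:
    - {"travel": [0.0015, -0.0117, 0.0072], "twist": [-0.11, 0, -0.001], "fingers": 1}
    - {"travel": [0.0015, -0.0226, 0.0132], "twist": [-0.22, 0, -0.001], "fingers": 1}
    - {"travel": [0.0015, -0.0349, 0.0209], "twist": [-0.33, 0, -0.001], "fingers": 1}
    - {"travel": [0.0015, -0.0474, 0.0305], "twist": [-0.44, 0, -0.001], "fingers": 1}
    - {"travel": [0.0015, -0.063, 0.042], "twist": [-0.56, 0, -0.001], "fingers": 1}

```text
time: 6.9
position: [0.4814, 0.1494, 0.259]
ee_rot: [0.61, 0.742, 0.213, 0.176]
ft_force: [1.2, 0.2, -3.7]
width: 0.015
gripper_force: 59.5
```

Call:
servo_tool:
  commands:
    - {"travel": [0, 0, 0], "twist": [0, 0, 0], "fingers": 1}
    - {"travel": [0, 0, 0], "twist": [0, 0, 0], "fingers": 1}
    - {"travel": [0, 0, 0], "twist": [0, 0, 0], "fingers": 1}
    - {"travel": [0, 0, 0], "twist": [0, 0, 0], "fingers": 1}
    - {"travel": [0, 0, 0], "twist": [0, 0, 0], "fingers": 1}

```text
time: 7.32
position: [0.4852, 0.1503, 0.2619]
ee_rot: [0.61, 0.743, 0.213, 0.175]
ft_force: [0.3, -0.7, -2.9]
width: 0.0151
gripper_force: 59.9
```

```bash
python3 -c "
from h import *
rows([(-40,95,.56),(-40,80,.56),(-40,65,.56),(-40,60,.56),(-40,60,.56)])
snap('scene','s4');snap('side','d4')
a=pickle.load(open('pics/s4.pkl','rb'))[1][150:250,270:370];b=pickle.load(open('pics/d4.pkl','rb'))[1][165:270,180:285]
cv2.imwrite('pics/m4.png',np.hstack([cv2.resize(x,(400,400),interpolation=cv2.INTER_CUBIC) for x in(a,b)]))"
```

```text
t 7.32 pos [0.4852 0.1503 0.2619] ft [ 0.3 -0.7 -2.9] w 0.0151
now xl,zl,th,y -35.5 113.9 0.558 -0.0004 rot err [-0.558 -0.001 -0.001]
(-40, 95, 0.56) [-0.0006, -0.0141, 0.0136] [-0.002, 0.0, 0.001]
(-40, 80, 0.56) [-0.0006, -0.022, 0.0263] [-0.002, 0.0, 0.001]
(-40, 65, 0.56) [-0.0006, -0.03, 0.039] [-0.002, 0.0, 0.001]
(-40, 60, 0.56) [-0.0006, -0.0326, 0.0433] [-0.002, 0.0, 0.001]
(-40, 60, 0.56) [-0.0006, -0.0326, 0.0433] [-0.002, 0.0, 0.001]
```

View pics/m4.png

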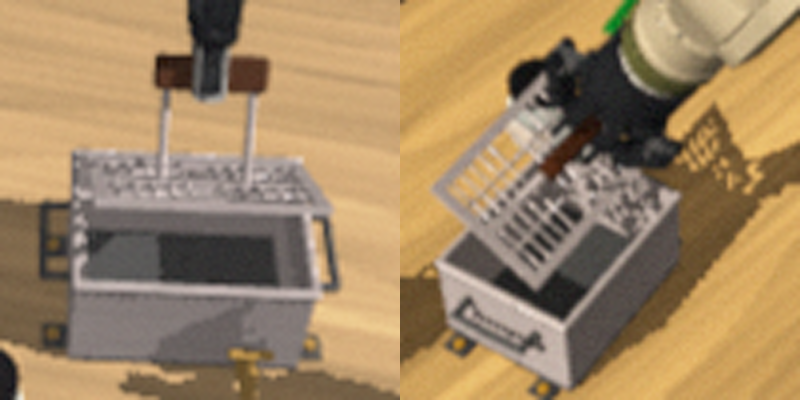

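m4 shows the strainer tipped over the tank as planned: the low long edge is on the lip (-x) side, the +x edge is raised, and it lies between the y walls. Now I'll lower it.

Call:
servo_tool:
  commands:
    - {"travel": [-0.0005, -0.014, 0.0136], "twist": [-0.002, 0, 0], "fingers": 1}
    - {"travel": [-0.0005, -0.022, 0.0263], "twist": [-0.002, 0, 0], "fingers": 1}
    - {"travel": [-0.0005, -0.03, 0.039], "twist": [-0.002, 0, 0], "fingers": 1}
    - {"travel": [-0.0005, -0.0326, 0.0433], "twist": [-0.002, 0, 0], "fingers": 1}
    - {"travel": [-0.0005, -0.0326, 0.0433], "twist": [-0.002, 0, 0], "fingers": 1}

```text
time: 7.83
position: [0.4768, 0.1487, 0.2032]
ee_rot: [0.611, 0.744, 0.211, 0.173]
ft_force: [-0.7, -0.5, -3.5]
width: 0.015
gripper_force: 59.9
```

```bash
python3 -c "
from h import *
rows([(-40,52,.56),(-40,46,.56),(-40,41,.56),(-40,38,.56),(-40,38,.56)])"
```

```text
t 7.83 pos [0.4768 0.1487 0.2032] ft [-0.7 -0.5 -3.5] w 0.015
now xl,zl,th,y -45.0 55.1 0.552 -0.0003 rot err [-0.552  0.    -0.001]
(-40, 52, 0.56) [-0.0007, 0.0015, 0.0047] [-0.008, -0.001, 0.001]
(-40, 46, 0.56) [-0.0007, -0.0016, 0.0098] [-0.008, -0.001, 0.001]
(-40, 41, 0.56) [-0.0007, -0.0042, 0.0141] [-0.008, -0.001, 0.001]
(-40, 38, 0.56) [-0.0007, -0.0058, 0.0167] [-0.008, -0.001, 0.001]
(-40, 38, 0.56) [-0.0007, -0.0058, 0.0167] [-0.008, -0.001, 0.001]
```

Call:
servo_tool:
  commands:
    - {"travel": [0, 0, 0], "twist": [0, 0, 0], "fingers": 1}
    - {"travel": [0, 0, 0], "twist": [0, 0, 0], "fingers": 1}
    - {"travel": [0, 0, 0], "twist": [0, 0, 0], "fingers": 1}
    - {"travel": [0, 0, 0], "twist": [0, 0, 0], "fingers": 1}
    - {"travel": [0, 0, 0], "twist": [0, 0, 0], "fingers": 1}

```text
time: 8.25
position: [0.4774, 0.1488, 0.2053]
ee_rot: [0.61, 0.743, 0.212, 0.174]
ft_force: [-0.2, 0.7, -3.2]
width: 0.0151
gripper_force: 59.9
```

```bash
python3 -c "
from h import *
rows([(-40,52,.56),(-40,46,.56),(-40,41,.56),(-40,38,.56),(-40,38,.56)])"
```

```text
t 8.25 pos [0.4774 0.1488 0.2053] ft [-0.2  0.7 -3.2] w 0.0151
now xl,zl,th,y -43.7 57.3 0.556 -0.0003 rot err [-0.556 -0.    -0.002]
(-40, 52, 0.56) [-0.0007, -0.0002, 0.0062] [-0.004, -0.0, 0.001]
(-40, 46, 0.56) [-0.0007, -0.0033, 0.0113] [-0.004, -0.0, 0.001]
(-40, 41, 0.56) [-0.0007, -0.006, 0.0156] [-0.004, -0.0, 0.001]
(-40, 38, 0.56) [-0.0007, -0.0075, 0.0181] [-0.004, -0.0, 0.001]
(-40, 38, 0.56) [-0.0007, -0.0075, 0.0181] [-0.004, -0.0, 0.001]
```

Call:
servo_tool:
  commands:
    - {"travel": [-0.0005, 0.0015, 0.003], "twist": [-0.001, 0, 0], "fingers": 1}
    - {"travel": [-0.0007, 0, 0.0062], "twist": [-0.004, 0, 0], "fingers": 1}
    - {"travel": [-0.0007, -0.002, 0.0095], "twist": [-0.004, 0, 0], "fingers": 1}
    - {"travel": [-0.0007, -0.0033, 0.0113], "twist": [-0.004, 0, 0], "fingers": 1}
    - {"travel": [-0.0007, -0.0033, 0.0113], "twist": [-0.004, 0, 0], "fingers": 1}

```text
time: 8.67
position: [0.4794, 0.1485, 0.1919]
ee_rot: [0.61, 0.743, 0.212, 0.174]
ft_force: [0.6, 0.2, -4.0]
width: 0.015
gripper_force: 59.8
```

Call:
servo_tool:
  commands:
    - {"travel": [0, 0, 0], "twist": [0, 0, 0], "fingers": 1}
    - {"travel": [0, 0, 0], "twist": [0, 0, 0], "fingers": 1}
    - {"travel": [0, 0, 0], "twist": [0, 0, 0], "fingers": 1}
    - {"travel": [0, 0, 0], "twist": [0, 0, 0], "fingers": 1}
    - {"travel": [0, 0, 0], "twist": [0, 0, 0], "fingers": 1}

```text
time: 9.08
position: [0.4803, 0.1487, 0.1934]
ee_rot: [0.61, 0.743, 0.213, 0.175]
ft_force: [0.3, -0.7, -3.6]
width: 0.0151
gripper_force: 59.8
```

```bash
python3 -c "
from h import *
rows([(-40,44,.56),(-40,42,.56),(-41,40,.56),(-42,38,.56),(-42,38,.56)])"
```

```text
t 9.08 pos [0.4803 0.1487 0.1934] ft [ 0.3 -0.7 -3.6] w 0.0151
now xl,zl,th,y -40.4 45.4 0.559 -0.001 rot err [-0.559  0.    -0.001]
(-40, 44, 0.56) [0.0, -0.0005, 0.0014] [-0.001, -0.0, 0.001]
(-40, 42, 0.56) [0.0, -0.0015, 0.0031] [-0.001, -0.0, 0.001]
(-41, 40, 0.56) [0.0, -0.0035, 0.0042] [-0.001, -0.0, 0.001]
(-42, 38, 0.56) [0.0, -0.0054, 0.0054] [-0.001, -0.0, 0.001]
(-42, 38, 0.56) [0.0, -0.0054, 0.0054] [-0.001, -0.0, 0.001]
```

Call:
servo_tool:
  commands:
    - {"travel": [0, -0.0005, 0.0014], "twist": [0, 0, 0], "fingers": 1}
    - {"travel": [0, -0.0015, 0.003], "twist": [0, 0, 0], "fingers": 1}
    - {"travel": [0, -0.0035, 0.0042], "twist": [0, 0, 0], "fingers": 1}
    - {"travel": [0, -0.0054, 0.0054], "twist": [0, 0, 0], "fingers": 1}
    - {"travel": [0, -0.0054, 0.0054], "twist": [0, 0, 0], "fingers": 1}

```text
time: 9.5
position: [0.4778, 0.1482, 0.1848]
ee_rot: [0.61, 0.743, 0.213, 0.175]
ft_force: [-0.3, -0.1, -3.2]
width: 0.0152
gripper_force: 59.8
```

Call:
servo_tool:
  commands:
    - {"travel": [0, 0, 0], "twist": [0, 0, 0], "fingers": 1}
    - {"travel": [0, 0, 0], "twist": [0, 0, 0], "fingers": 1}
    - {"travel": [0, 0, 0], "twist": [0, 0, 0], "fingers": 1}
    - {"travel": [0, 0, 0], "twist": [0, 0, 0], "fingers": 1}
    - {"travel": [0, 0, 0], "twist": [0, 0, 0], "fingers": 1}

```text
time: 9.92
position: [0.4786, 0.1483, 0.1859]
ee_rot: [0.61, 0.743, 0.213, 0.175]
ft_force: [0.2, -0.6, -3.5]
width: 0.0152
gripper_force: 59.8
```

```bash
python3 -c "
from h import *
rows([(-44,37.5,.56),(-47,37,.555),(-50,37,.55),(-51.5,37,.54),(-52,37,.53)])"
```

```text
t 9.92 pos [0.4786 0.1483 0.1859] ft [ 0.2 -0.6 -3.5] w 0.0152
now xl,zl,th,y -42.1 37.9 0.559 -0.001 rot err [-0.559  0.    -0.001]
(-44, 37.5, 0.56) [0.0, -0.0019, -0.0007] [-0.001, -0.0, 0.001]
(-47, 37, 0.555) [0.0001, -0.004, -0.0016] [0.004, -0.0, 0.001]
(-50, 37, 0.55) [0.0001, -0.0059, -0.0029] [0.009, -0.0, 0.001]
(-51.5, 37, 0.54) [0.0001, -0.0058, -0.003] [0.019, -0.0, 0.001]
(-52, 37, 0.53) [0.0001, -0.0049, -0.0027] [0.029, -0.0, 0.001]
```

Free of contact with the low edge at z = 38 mm. Next it goes under the lip.

Call:
servo_tool:
  commands:
    - {"travel": [0, -0.0019, -0.0007], "twist": [0, 0, 0], "fingers": 1}
    - {"travel": [0, -0.004, -0.0016], "twist": [0.004, 0, 0], "fingers": 1}
    - {"travel": [0, -0.0059, -0.0029], "twist": [0.009, 0, 0], "fingers": 1}
    - {"travel": [0, -0.0058, -0.003], "twist": [0.019, 0, 0], "fingers": 1}
    - {"travel": [0, -0.0049, -0.0027], "twist": [0.029, 0, 0], "fingers": 1}

```text
time: 10.33
position: [0.4726, 0.1472, 0.1853]
ee_rot: [0.612, 0.746, 0.202, 0.166]
ft_force: [-0.3, 0.2, -4.5]
width: 0.0149
gripper_force: 59.8
```

Call:
servo_tool:
  commands:
    - {"travel": [0, 0, 0], "twist": [0, 0, 0], "fingers": 1}
    - {"travel": [0, 0, 0], "twist": [0, 0, 0], "fingers": 1}
    - {"travel": [0, 0, 0], "twist": [0, 0, 0], "fingers": 1}
    - {"travel": [0, 0, 0], "twist": [0, 0, 0], "fingers": 1}
    - {"travel": [0, 0, 0], "twist": [0, 0, 0], "fingers": 1}

```text
time: 10.75
position: [0.473, 0.1472, 0.1853]
ee_rot: [0.612, 0.746, 0.202, 0.166]
ft_force: [-0.7, -0.0, -3.7]
width: 0.015
gripper_force: 59.9
```

```bash
python3 -c "
from h import *
rows([(-52.5,37,.51),(-53,37,.48),(-54,37,.45),(-55,37,.42),(-56,37,.39)])"
```

```text
t 10.75 pos [0.473  0.1472 0.1853] ft [-0.7 -0.  -3.7] w 0.015
now xl,zl,th,y -52.2 36.8 0.53 -0.001 rot err [-0.53   0.    -0.001]
(-52.5, 37, 0.51) [0.0, 0.0026, 0.0009] [0.02, -0.0, 0.001]
(-53, 37, 0.48) [0.0, 0.0062, 0.0026] [0.05, -0.0, 0.001]
(-54, 37, 0.45) [0.0, 0.0094, 0.0041] [0.08, -0.0, 0.001]
(-55, 37, 0.42) [-0.0, 0.0124, 0.0058] [0.11, -0.0, 0.001]
(-56, 37, 0.39) [-0.0, 0.0154, 0.0076] [0.14, -0.0, 0.001]
```

Call:
servo_tool:
  commands:
    - {"travel": [0, 0.0028, 0.001], "twist": [0.02, 0, 0], "fingers": 1}
    - {"travel": [0, 0.0064, 0.0028], "twist": [0.05, 0, 0], "fingers": 1}
    - {"travel": [0, 0.0099, 0.0046], "twist": [0.08, 0, 0], "fingers": 1}
    - {"travel": [0, 0.013, 0.0064], "twist": [0.11, 0, 0], "fingers": 1}
    - {"travel": [0, 0.016, 0.0082], "twist": [0.14, 0, 0], "fingers": 1}

```text
time: 11.17
position: [0.491, 0.1508, 0.1866]
ee_rot: [0.623, 0.758, 0.149, 0.123]
ft_force: [0.6, -0.3, -4.0]
width: 0.015
gripper_force: 59.8
```

Call:
servo_tool:
  commands:
    - {"travel": [0, 0, 0], "twist": [0, 0, 0], "fingers": 1}
    - {"travel": [0, 0, 0], "twist": [0, 0, 0], "fingers": 1}
    - {"travel": [0, 0, 0], "twist": [0, 0, 0], "fingers": 1}
    - {"travel": [0, 0, 0], "twist": [0, 0, 0], "fingers": 1}
    - {"travel": [0, 0, 0], "twist": [0, 0, 0], "fingers": 1}

```text
time: 11.58
position: [0.49, 0.1507, 0.1861]
ee_rot: [0.623, 0.758, 0.15, 0.123]
ft_force: [0.1, -0.2, -3.1]
width: 0.015
gripper_force: 59.8
```

```bash
python3 -c "
from h import *
rows([(-56,36.5,.36),(-57,36.5,.33),(-58,36.5,.29),(-59,36.5,.25),(-59.5,36.5,.21)])"
```

```text
t 11.58 pos [0.49   0.1507 0.1861] ft [ 0.1 -0.2 -3.1] w 0.015
now xl,zl,th,y -55.8 36.6 0.39 -0.0009 rot err [-0.39   0.    -0.001]
(-56, 36.5, 0.36) [-0.0001, 0.0038, 0.0019] [0.03, -0.0, 0.001]
(-57, 36.5, 0.33) [-0.0001, 0.0069, 0.0035] [0.06, -0.0, 0.001]
(-58, 36.5, 0.29) [-0.0001, 0.0113, 0.0059] [0.1, -0.0, 0.001]
(-59, 36.5, 0.25) [-0.0001, 0.0155, 0.0086] [0.14, -0.0, 0.001]
(-59.5, 36.5, 0.21) [-0.0001, 0.0201, 0.0116] [0.18, -0.0, 0.001]
```

Call:
servo_tool:
  commands:
    - {"travel": [0, 0.0038, 0.0019], "twist": [0.03, 0, 0], "fingers": 1}
    - {"travel": [0, 0.0069, 0.0035], "twist": [0.06, 0, 0], "fingers": 1}
    - {"travel": [0, 0.0113, 0.0059], "twist": [0.1, 0, 0], "fingers": 1}
    - {"travel": [0, 0.0155, 0.0086], "twist": [0.14, 0, 0], "fingers": 1}
    - {"travel": [0, 0.02, 0.0115], "twist": [0.18, 0, 0], "fingers": 1}

```text
time: 12.0
position: [0.5132, 0.1552, 0.1837]
ee_rot: [0.631, 0.769, 0.081, 0.066]
ft_force: [-0.6, -0.5, -4.2]
width: 0.015
gripper_force: 59.8
```

Call:
servo_tool:
  commands:
    - {"travel": [0, 0, 0], "twist": [0, 0, 0], "fingers": 1}
    - {"travel": [0, 0, 0], "twist": [0, 0, 0], "fingers": 1}
    - {"travel": [0, 0, 0], "twist": [0, 0, 0], "fingers": 1}
    - {"travel": [0, 0, 0], "twist": [0, 0, 0], "fingers": 1}
    - {"travel": [0, 0, 0], "twist": [0, 0, 0], "fingers": 1}

```text
time: 12.42
position: [0.5123, 0.1551, 0.1833]
ee_rot: [0.631, 0.769, 0.081, 0.067]
ft_force: [0.2, 0.3, -3.3]
width: 0.0153
gripper_force: 59.8
```

```bash
python3 -c "
from h import *
rows([(-60,36.3,.17),(-60,36.3,.13),(-60,36.2,.09),(-60,36,.05),(-60,36,.03),(-60,36,.02),(-60,35.7,.01),(-60,35.4,0),(-60,35.2,0)])"
```

```text
t 12.42 pos [0.5123 0.1551 0.1833] ft [ 0.2  0.3 -3.3] w 0.0153
now xl,zl,th,y -59.7 36.8 0.21 -0.0009 rot err [-0.21  -0.    -0.002]
(-60, 36.3, 0.17) [-0.0001, 0.0051, 0.003] [0.04, 0.0, 0.002]
(-60, 36.3, 0.13) [-0.0001, 0.0104, 0.0057] [0.08, 0.0, 0.002]
(-60, 36.2, 0.09) [-0.0001, 0.0156, 0.0087] [0.12, 0.0, 0.002]
(-60, 36, 0.05) [-0.0002, 0.0206, 0.0121] [0.16, 0.0, 0.002]
(-60, 36, 0.03) [-0.0002, 0.0231, 0.0137] [0.18, 0.0, 0.002]
(-60, 36, 0.02) [-0.0002, 0.0243, 0.0146] [0.19, 0.0, 0.002]
(-60, 35.7, 0.01) [-0.0002, 0.0255, 0.0157] [0.2, 0.0, 0.002]
(-60, 35.4, 0) [-0.0002, 0.0267, 0.0169] [0.21, 0.0, 0.002]
(-60, 35.2, 0) [-0.0002, 0.0266, 0.0171] [0.21, 0.0, 0.002]
```

Call:
servo_tool:
  commands:
    - {"travel": [0, 0.0051, 0.003], "twist": [0.04, 0, 0.001], "fingers": 1}
    - {"travel": [0, 0.0104, 0.0057], "twist": [0.08, 0, 0.002], "fingers": 1}
    - {"travel": [0, 0.0156, 0.0087], "twist": [0.12, 0, 0.002], "fingers": 1}
    - {"travel": [0, 0.0206, 0.0121], "twist": [0.16, 0, 0.002], "fingers": 1}
    - {"travel": [0, 0.0231, 0.0137], "twist": [0.18, 0, 0.002], "fingers": 1}

```text
time: 12.83
position: [0.5386, 0.1602, 0.1748]
ee_rot: [0.635, 0.772, 0.011, 0.009]
ft_force: [-0.4, 0.1, -3.2]
width: 0.0153
gripper_force: 59.9
```

Call:
servo_tool:
  commands:
    - {"travel": [0, 0, 0], "twist": [0, 0, 0], "fingers": 1}
    - {"travel": [0, 0, 0], "twist": [0, 0, 0], "fingers": 1}
    - {"travel": [0, 0, 0], "twist": [0, 0, 0], "fingers": 1}
    - {"travel": [0, 0, 0], "twist": [0, 0, 0], "fingers": 1}
    - {"travel": [0, 0, 0], "twist": [0, 0, 0], "fingers": 1}

```text
time: 13.25
position: [0.5377, 0.1601, 0.1752]
ee_rot: [0.635, 0.772, 0.012, 0.01]
ft_force: [0.1, -0.6, -2.1]
width: 0.0152
gripper_force: 59.8
```

```bash
python3 -c "
from h import *
rows([(-60,36,.02),(-60,35.7,.01),(-60,35.4,0),(-60,35,0),(-60,34.7,0)])"
```

```text
t 13.25 pos [0.5377 0.1601 0.1752] ft [ 0.1 -0.6 -2.1] w 0.0152
now xl,zl,th,y -59.4 36.4 0.031 -0.0009 rot err [-0.031 -0.     0.   ]
(-60, 36, 0.02) [-0.0001, 0.0009, 0.001] [0.011, 0.0, -0.0]
(-60, 35.7, 0.01) [-0.0001, 0.0023, 0.0019] [0.021, 0.0, -0.0]
(-60, 35.4, 0) [-0.0001, 0.0036, 0.0029] [0.031, 0.0, -0.0]
(-60, 35, 0) [-0.0001, 0.0036, 0.0033] [0.031, 0.0, -0.0]
(-60, 34.7, 0) [-0.0001, 0.0036, 0.0036] [0.031, 0.0, -0.0]
```

Call:
servo_tool:
  commands:
    - {"travel": [0, 0.0009, 0.001], "twist": [0.011, 0, 0], "fingers": 1}
    - {"travel": [0, 0.0023, 0.0019], "twist": [0.021, 0, 0], "fingers": 1}
    - {"travel": [0, 0.0036, 0.0029], "twist": [0.031, 0, 0], "fingers": 1}
    - {"travel": [0, 0.0036, 0.0033], "twist": [0.031, 0, 0], "fingers": 1}
    - {"travel": [0, 0.0036, 0.0036], "twist": [0.031, 0, 0], "fingers": 1}

```text
time: 13.67
position: [0.5418, 0.1609, 0.1721]
ee_rot: [0.635, 0.772, -0.0, -0.0]
ft_force: [-4.8, -1.5, 6.6]
width: 0.0151
gripper_force: 61.4
```

Call:
servo_tool:
  commands:
    - {"travel": [0, 0, 0], "twist": [0, 0, 0], "fingers": 1}
    - {"travel": [0, 0, 0], "twist": [0, 0, 0], "fingers": 1}
    - {"travel": [0, 0, 0], "twist": [0, 0, 0], "fingers": 1}
    - {"travel": [0, 0, 0], "twist": [0, 0, 0], "fingers": 1}
    - {"travel": [0, 0, 0], "twist": [0, 0, 0], "fingers": 1}

```text
time: 14.08
position: [0.5418, 0.1609, 0.1721]
ee_rot: [0.635, 0.772, -0.0, -0.0]
ft_force: [-1.9, 0.0, 5.1]
width: 0.0153
gripper_force: 61.1
```

```bash
python3 -c "
from h import *
rows([(-60,34.5,0),(-60,34,0)]);print(bot.observe()['ft_torque'].round(2))"
```

```text
t 14.08 pos [0.5418 0.1609 0.1721] ft [-1.9  0.   5.1] w 0.0153
now xl,zl,th,y -59.7 35.1 -0.0 -0.0009 rot err [ 0. -0.  0.]
(-60, 34.5, 0) [-0.0001, -0.0004, 0.0006] [-0.0, 0.0, -0.0]
(-60, 34, 0) [-0.0001, -0.0004, 0.0011] [-0.0, 0.0, -0.0]
[-0.15  0.66  0.02]
```

It is seated flat at 35 mm with the ledges carrying it. I'll release gently and withdraw upward.

Call:
servo_tool:
  commands:
    - {"travel": [0, 0, 0], "twist": [0, 0, 0], "fingers": 0.4}
    - {"travel": [0, 0, 0], "twist": [0, 0, 0], "fingers": 0.1}
    - {"travel": [0, 0, 0], "twist": [0, 0, 0], "fingers": 0}
    - {"travel": [0, 0, 0], "twist": [0, 0, 0], "fingers": 0}
    - {"travel": [0, 0, 0], "twist": [0, 0, 0], "fingers": 0}
  force: 20

```text
time: 14.5
position: [0.5419, 0.1608, 0.1713]
ee_rot: [0.635, 0.772, -0.0, -0.0]
ft_force: [-0.9, -0.2, -0.1]
width: 0.0432
gripper_force: 0.0
```

Call:
servo_tool:
  commands:
    - {"travel": [0, 0, -0.01], "twist": [0, 0, 0], "fingers": 0}
    - {"travel": [0, 0, -0.03], "twist": [0, 0, 0], "fingers": 0}
    - {"travel": [0, 0, -0.06], "twist": [0, 0, 0], "fingers": 0}
    - {"travel": [0, 0, -0.09], "twist": [0, 0, 0], "fingers": 0}
    - {"travel": [0, 0, -0.12], "twist": [0, 0, 0], "fingers": 0}

```text
time: 14.92
position: [0.5415, 0.1608, 0.2932]
ee_rot: [0.635, 0.772, -0.0, -0.0]
ft_force: [0.7, 0.3, -0.2]
width: 0.0429
gripper_force: 0.0
```

Call:
servo_tool:
  commands:
    - {"travel": [0, 0, 0], "twist": [0, 0, 0], "fingers": 0}
    - {"travel": [0, 0, 0], "twist": [0, 0, 0], "fingers": 0}
    - {"travel": [0, 0, 0], "twist": [0, 0, 0], "fingers": 0}
    - {"travel": [0, 0, 0], "twist": [0, 0, 0], "fingers": 0}
    - {"travel": [0, 0, 0], "twist": [0, 0, 0], "fingers": 0}

```text
time: 15.33
position: [0.5411, 0.1608, 0.2899]
ee_rot: [0.635, 0.772, -0.001, -0.001]
ft_force: [-0.2, -0.4, 0.1]
width: 0.0428
gripper_force: 0.0
```

```bash
python3 -c "
from h import *
snap('wrist','w5');snap('side','d5')
a=pickle.load(open('pics/w5.pkl','rb'))[1][30:330,100:400];b=pickle.load(open('pics/d5.pkl','rb'))[1][165:270,180:285]
cv2.imwrite('pics/m5.png',np.hstack([cv2.resize(x,(400,400),interpolation=cv2.INTER_CUBIC) for x in(a,b)]))"
```

```text
(no output)
```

View pics/m5.png

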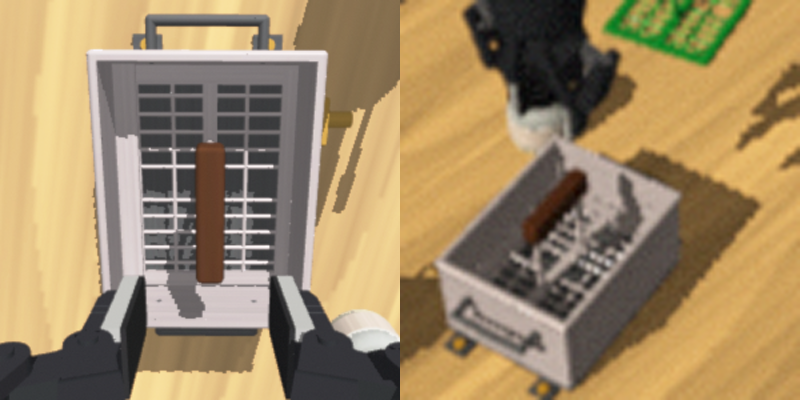

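m5 shows the strainer flat in the tank, its left frame hidden under the lip (strip at x≈130) and the handle upright at (210,213). The gripper is clear and nothing else has moved.

```bash
python3 -c "
from cell import bot
print(bot.sign_off())"
```

```text
the job is handed in; nothing more can be done
None
```

The strainer lies flat on its ledges in the tank with one long edge under the lip. It was lowered under control and released, nothing else was touched, and the job was handed in at about 15.5 s of the 51 s allowed.

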